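# Close the tube holder and turn it end over end

### The job

Close the white hinged lid of the tube holder over the tube lying in it, then turn the closed holder end over end on its axle, half a turn, so that it lies level again on its stop with the lid underneath and the tube's cap pointing the opposite way. Keep the tube shut inside throughout, do not knock away the bottle and the glass dish beside the stand, and let go at the end.

Things in the scene. Friction and masses are not known exactly. Their poses are not given: they have to be found in the camera images.
- stand: Tube inverter bolted to the bench, yaw varies: grey base plate 150 (x) by 120 (y) by 12 mm, two grey posts (12 by 26 mm, 138 mm tall with bearings) centred 58 mm either side of the middle along its x axis. An axle along its x axis, 125 mm above the bench, carries the holder between the posts. Origin: under the middle of the base plate, on the bench; z up.
- holder (a joint): Angle of the holder about the axle (right-handed about the stand's +x): 0 at the start, level, open side up. Positive: its +y end rises. It turns either way; stops in the bearings end it at +3.14 and -3.14 rad, level and upside down. Bearing friction (0.12 N m, about 2 N at the ends) holds it wherever it is left.
- lid (a joint): Angle of the white lid (upper half of the holder): 0 closed, 1.75 fully open (upright). Hinge line along the holder's long +x side, 23 mm from the axle's middle along +x and 6 mm above the axle. Outer face 46 mm from hinge to free edge, 132 mm long, 15 mm off the hinge line. Push it over towards -x and down. A stiff hinge (0.12 N m) holds it at any angle, also upside down; no catch.
- holder_mid (a point): Centre of the holder, on the axle midway between the posts: a box-like clamshell 46 mm wide along the axle, 132 mm long (y) and 42 mm thick when closed, its faces 21 mm either side of the axle; its ends sweep a circle of 70 mm radius. Lower half grey, its rim 6 mm above the axle. Posts stand 29 mm from its sides. z points out of its open side.
- lid_edge (a point): Middle of the lid's free outer edge.
- tube_mid (a point): Centre of the capped tube lying loose in the cradle: clear plastic with a conical end and a blue screw cap, 114 mm long, 29 mm in diameter, cap 32 mm. y along the tube towards the cap. It has 3 mm of play at each end.
- tube_cap (a point): A point on the tube's axis in its cap, 50 mm from the tube's centre; at the start the cap lies at the holder's +y end.
- bottle: Loose glass bottle with a cap, 66 mm in diameter, 165 mm tall, standing beside one end of the stand (either end), about 165 mm from the axle. Origin: centre of its underside.
- dish: Loose low glass dish, 86 mm in diameter, 22 mm tall, beside the other end of the stand. Origin: centre of its underside.
There are look-alikes about, which are no part of the job. Of the things shaped like the stand, the grey one is meant. There is more than one size of the part that bears tube_mid; the job needs the larger.

How it is judged:
By the outcome, as a careful person would: the job done as asked, in the order asked, and still so for the second after the job is handed in, with the robot touching nothing.
It also fails if it takes over 56 s, if anything falls off the work surface, if the arm or the gripper's body presses on something with over 40 N, if the wrist force passes 120 N, or if a joint passes its speed limit or range.

### The arm

A 6-joint arm with a two-finger parallel gripper is mounted at the origin on the work surface. World frame = base frame: x ahead of the robot, y to its left, z up, the work surface at z = 0. Lengths are in m, angles in rad, forces in N, time in s.
With the tool pointing down it reaches from about 0.35 to 0.85 m from the base axis. Payload 8.1 kg.
Tool frame: the origin (TCP) lies at the centre of the arm's flange, where the gripper is bolted on; the fingertips stand 186 mm ahead of it and the grasp point (between the pads) lies 167 mm ahead of it (robot.grasp_offset is the distance from the TCP to the grasp point, in m); z points along the fingers, y is the line along which they close (so a half turn about z gives the same grasp; the last joint's range is limited). The gripper opens to 93 mm and grips with 3 to 60 N. Pads are 15 mm wide; open, the fingers measure 128 mm over their backs; the gripper's body (75 mm by 188 mm) begins 65 mm behind the grasp point.
Start: joints at [1.198, 0.13, 1.488, -0, 1.523, -0.085], TCP at [0.17, 0.575, 0.405] pointing down, gripper open.
Joint ranges: [-2.96, 2.96], [-0.89, 2.26], [0.02, 2.5], [-1.34, 4.48], [0, 2.73], [-2.66, 2.66]. Speed limits (rad/s): [2.39, 2.39, 2.79, 3.14, 3.14, 3.14].

### API

Orientations are given as a rotation vector (axis times angle).
In Python, from plant import robot gives the robot as it stands.
- The arm moves only by the tool drive_tool, never from a script. Its argument "moves" is one flat list of numbers, 7 for each row, row after row: the finger opening in mm, from 0 to 93, then the shift along the tool's x, y, z in mm, then the turn, a rotation vector about the tool's x, y, z in degrees. A call has 1 to 8 rows; each row shifts and turns the commanded pose from where the row before left it, along the tool's axes as they then stand; what a row does not reach is not made up. A row lasts 1/10 s, in which the tool goes at most 50 mm and 8.59 degrees, less where a joint would pass 70% of its speed; a pose out of reach is approached as far as the arm can. A call is refused whole if a number of a shift passes 50 or a number of a turn 8.59, either way. A call with a gripper value outside its range is refused whole. The fingers move at their own pace and stop on an object; "grip_force" is the grip in N (left out, the last holds). Time passes only in rows, so rows that do not move let the fingers close. It gives the time, the measured TCP pose, the force, the opening and the grip force at its end, in the units of the state.
- robot.read_state(): the state, without advancing time (a new reading comes with each control period).
- robot.read_camera(name): name is "side" or "top" or "wrist"; returns a dict with "color" (400x640x3 uint8, red, green, blue), "depth" (400x640 float32, m along the optical axis (not along the pixel's ray), 0 where there is no reading), "mtx" (3x3 intrinsics, pixels), "R" (3x3) and "t" (3): a world point X has camera coordinates R X + t. Camera axes: x right, y down, z forward; pixel columns grow to the right and rows downward; lengths in m; the calibration is good to about 2 mm. A picture is of the moment at which its call begins.
- robot.close_job(): hands the job in; it is judged then, once.
The state is a dict: "t": time; "q": joint angles; "dq": joint speeds; "joint_torque": joint torques, N m; "tool_pos": TCP position; "orientation": TCP orientation; "force": force on the tool from outside, world axes, zero at the start; "wrist_torque": the same for the moment, N m; "opening": finger opening in m; "gripper_force": force on a finger pad.
Only numpy, scipy, OpenCV 4.12 (cv2) and the standard library are available. Lean on these libraries where they do the work, as an engineer would, in place of code of your own. Each camera call takes 0.05 s, during which the arm holds its last target. There are 200 camera calls.

## Working session

There is one attempt and no reset: what is moved stays moved. The work goes in short steps, Python scripts to look and compute and a tool call to move; the robot and the scene stay as the last step left them, time stands still between calls to the robot, and variables do not carry over. Pictures are saved under pics/ and viewed, at most 10 in all, crops included, and the job is handed in when it is done.

Besides the shell and the picture viewer there is one more tool, called by a JSON object that holds its "name" and its "arguments", one argument or row to a line. drive_tool: Moves the arm, as the interface text tells. Its arguments: {"type":"object","properties":{"moves":{"type":"array","items":{"type":"number"}},"grip_force":{"type":"number"}},"required":["moves"]}

```bash
ls; mkdir -p pics
python3 - <<'E'
from plant import robot
import cv2,numpy as np
for n in("side","top"):
    c=robot.read_camera(n); np.savez(f"pics/{n}0.npz",**c)
    cv2.imwrite(f"pics/{n}0.png",c["color"][:,:,::-1]); print(n,c["mtx"].round(1).tolist(),c["R"].round(3).tolist(),c["t"].round(3).tolist())
print(robot.read_state())
E
```

```text
pics
side [[364.9, 0.0, 314.9], [0.0, 364.9, 199.6], [0.0, 0.0, 1.0]] [[0.941, -0.338, -0.011], [-0.275, -0.749, -0.602], [0.195, 0.57, -0.798]] [-0.523, 0.215, 0.943]
top [[520.5, 0.0, 322.6], [0.0, 520.5, 199.5], [0.0, 0.0, 1.0]] [[0.002, -1.0, -0.005], [-0.994, -0.001, -0.108], [0.108, 0.005, -0.994]] [0.014, 0.57, 1.156]
{'t': 0.1, 'q': array([ 1.19759857e+00,  1.31115143e-01,  1.48916662e+00,  3.87792785e-06,
        1.52299910e+00, -8.54417119e-02]), 'dq': array([-1.27210296e-03,  2.00057974e-05, -3.15094577e-03,  4.51329915e-04,
       -9.69946150e-04,  1.11955584e-03]), 'joint_torque': array([ 8.13225124e-04, -5.61340392e+01, -4.93096662e+01,  7.70786684e-02,
        2.90145533e-02, -2.75749591e-05]), 'tool_pos': array([0.17020863, 0.57514038, 0.40377652]), 'orientation': array([-4.50392839e-01, -3.10874722e+00,  2.58070935e-03]), 'force': array([-0.44165004, -0.22297549, -0.29179899]), 'wrist_torque': array([-0.00471514,  0.01462177,  0.01186095]), 'gripper_force': 0.0, 'opening': 0.09336153884817361}
```

View pics/side0.png

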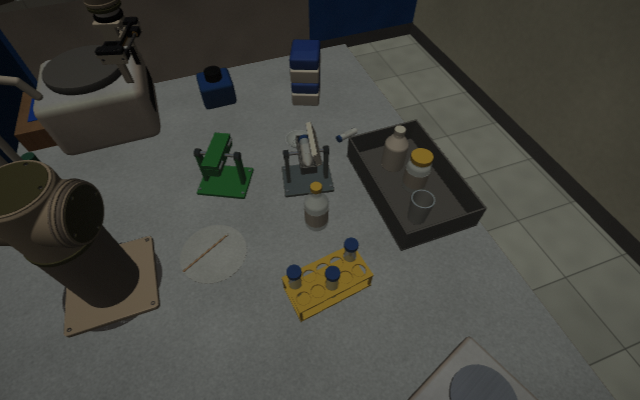

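View pics/top0.png

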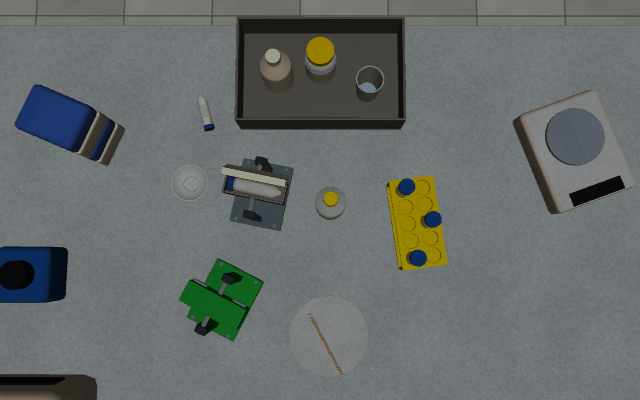

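The side view shows the grey stand at about (307,170), with the bottle in front of it at (316,208) and the dish behind it. In the top view the stand is at (262,195), with the white lid upright on its far (world +x) side at (255,176). The blue cap is at the left (+y) end, the dish at (190,183) and the bottle at (331,202).

```bash
cat > h.py <<'E'
import cv2,numpy as np
def cloud(c):
    d=c["depth"];v,u=np.mgrid[:400,:640]
    K=c["mtx"];P=np.stack([(u-K[0,2])/K[0,0]*d,(v-K[1,2])/K[1,1]*d,d],-1)
    return (P-c["t"])@c["R"]
E
python3 - <<'E'
from h import *
c=dict(np.load("pics/top0.npz"));X=cloud(c)
im=c["color"][:,:,::-1]
cv2.imwrite("pics/crop.png",cv2.resize(im[130:250,150:370],None,fx=3.6,fy=3.6,interpolation=cv2.INTER_CUBIC)[:600,:790])
ok=c["depth"]>0
roi=np.zeros((400,640),bool);roi[150:235,212:300]=1
z=X[...,2]
print("table z",np.median(z[240:250,300:380]))
m=roi&ok&(z>.006)&(z<.02)
r=cv2.minAreaRect(X[m][:,:2].astype(np.float32)*1000);print("base",m.sum(),r,cv2.boxPoints(r).round().tolist())
m=roi&ok&(z>.09)
n,l,s,ce=cv2.connectedComponentsWithStats(m.astype(np.uint8))
for i in range(1,n):
    if s[i,4]>15:
        p=X[l==i];print("comp",s[i],p.mean(0).round(4),p.min(0).round(3),p.max(0).round(3), c["color"][l==i].mean(0).round())
for nm,(a,b,e,f),lo in(("bottle",(180,225,310,350),.03),("dish",(160,205,168,211),.008)):
    q=np.zeros_like(roi);q[a:b,e:f]=1
    p=X[q&ok&(z>lo)];print(nm,len(p),p.mean(0).round(3),p.min(0).round(3),p.max(0).round(3))
# white lid
col=c["color"].astype(int);m=roi&(col.min(-1)>140);p=X[m&ok]
print("white",len(p),cv2.minAreaRect(p[p[:,2]>.15][:,:2].astype(np.float32)*1000),np.percentile(p[:,2],[1,50,99]))
E
```

```text
table z -0.0007961191524602167
base 1499 ((594.7527465820312, 167.0048828125), (190.2866973876953, 182.747314453125), 87.13887786865234) [[499.0, 77.0], [681.0, 67.0], [691.0, 257.0], [508.0, 267.0]]
comp [ 221  156   68   64 2238] [0.5883 0.1554 0.1423] [0.518 0.086 0.091] [0.651 0.226 0.183] [89. 91. 86.]
bottle 788 [ 0.553 -0.001  0.121] [ 0.525 -0.034  0.031] [0.589 0.031 0.168]
dish 722 [0.611 0.327 0.015] [0.569 0.283 0.008] [0.651 0.366 0.028]
white 71 ((600.1846313476562, 154.51852416992188), (129.3989715576172, 13.154254913330078), 78.77037811279297) [0.17175833 0.17763221 0.18178104]
```

View pics/crop.png

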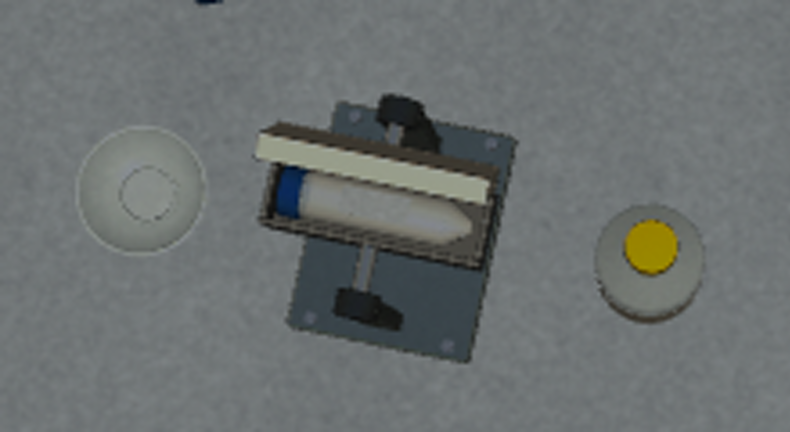

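The crop shows the base plate corners at (337,100), (517,138), (468,362) and (288,325), and the tube's blue cap at the left end. I'll get the stand pose by casting rays through these corners.

```bash
cat >> h.py <<'E'
from scipy.spatial.transform import Rotation as Ro
def ray(c,uv,z):
    d=np.linalg.solve(c["mtx"],[uv[0],uv[1],1])@c["R"];o=-c["R"].T@c["t"]
    return o+d*(z-o[2])/d[2]
E
python3 - <<'E'
from h import *
from plant import robot
c=dict(np.load("pics/top0.npz"));X=cloud(c)
P=np.array([ray(c,(u/3.6+150-.4,v/3.6+130-.4),.012) for u,v in((337,100),(517,138),(468,362),(288,325))])[:,:2]
print(P.round(4).tolist()); print("len",[np.linalg.norm(P[i]-P[(i+1)%4]).round(4) for i in range(4)])
x=(P[0]+P[1]-P[2]-P[3]);y=P[0]+P[3]-P[1]-P[2]
print("centre",P.mean(0),"yaw x",np.degrees(np.arctan2(x[1],x[0])),"yaw from y",np.degrees(np.arctan2(y[1],y[0]))-90)
# white strip top face, z>.165
col=c["color"].astype(int);ok=c["depth"]>0
roi=np.zeros((400,640),bool);roi[155:200,212:295]=1
z=X[...,2];m=roi&ok&(z>.165);p=X[m];r=cv2.minAreaRect(p[:,:2].astype(np.float32)*1000);print("lid top",len(p),r,p[:,2].max())
w=roi&(col.min(-1)>95)&(col[...,0]>col[...,2]+5);uv=np.argwhere(w)[:,::-1].astype(float)
q=np.array([ray(c,k,.176)[:2] for k in uv]);r=cv2.minAreaRect(q.astype(np.float32)*1000);print("lid colour",len(q),r)
# post tops
m=np.zeros_like(roi);m[150:225,225:285]=1;m&=ok&(z>.132)&(z<.145)&(col.max(-1)<50)
n,l,s,ce=cv2.connectedComponentsWithStats(m.astype(np.uint8))
for i in range(1,n):
    if s[i,4]>10: print("post",s[i],X[l==i].mean(0).round(4))
st=robot.read_state();print(Ro.from_rotvec(st["orientation"]).as_matrix().round(3))
E
```

```text
[[0.6705, 0.2009], [0.6456, 0.0837], [0.5005, 0.1139], [0.524, 0.2297]]
len [np.float64(0.1198), np.float64(0.1482), np.float64(0.1181), np.float64(0.1493)]
centre [0.58515418 0.15706727] yaw x -11.425957487545602 yaw from y -11.735913167082288
lid top 566 ((602.5770263671875, 154.11215209960938), (132.62733459472656, 19.179216384887695), 78.61463928222656) 0.1829209993370817
lid colour 616 ((588.075927734375, 157.36734008789062), (131.62924194335938, 39.321678161621094), 78.44528198242188)
post [256 156   9   9  55] [0.6412 0.1457 0.1348]
post [243 210  11   9  64] [0.5279 0.1688 0.1345]
[[-0.959  0.284 -0.001]
 [ 0.284  0.959 -0.002]
 [ 0.    -0.002 -1.   ]]
```

{"name": "drive_tool", "arguments": {
  "moves": [0,0,0,0,0,0,8.5,0,0,0,0,0,0,8.5,0,0,0,0,0,0,8.5,0,0,0,0,0,0,8.5,0,0,0,0,0,0,8.5,0,0,0,0,0,0,8.5,0,0,0,0,0,0,8.5,0,0,0,0,0,0,8.5]
}}

```text
t: 0.9
tool_pos: [0.1702, 0.5752, 0.4041]
orientation: [2.119, 2.319, -0.002]
force: [1.2, 0.4, 0.2]
opening: 0.0331
gripper_force: 0.0
```

{"name": "drive_tool", "arguments": {
  "moves": [0,0,0,0,0,0,8.5,0,0,0,0,0,0,8.5,0,-24,40,0,0,0,0,0,-24,40,0,0,0,0,0,-24,40,0,0,0,0,0,-24,40,0,0,0,0,0,-24,40,0,0,0,0,0,-24,40,0,0,0,0]
}}

```text
t: 1.7
tool_pos: [0.3778, 0.3848, 0.4044]
orientation: [2.432, 1.988, -0.001]
force: [0.9, 0.0, 0.1]
opening: 0.0007
gripper_force: 0.0
```

{"name": "drive_tool", "arguments": {
  "moves": [0,-23,40,0,0,0,0,0,-23,40,0,0,0,0,0,-23,40,0,0,0,0,0,-23,40,0,0,0,0,0,-23,40,0,0,0,0,0,-23,40,0,0,0,0,0,-23,40,0,0,0,0,0,-22,40,0,0,0,0]
}}

```text
t: 2.5
tool_pos: [0.655, 0.1417, 0.4041]
orientation: [-2.432, -1.987, 0.001]
force: [0.7, 0.3, -0.6]
opening: 0.0004
gripper_force: 0.0
```

```bash
cat >> h.py <<'E'
def stand(st):
    a=np.radians(-11.55);R=np.array([[np.cos(a),np.sin(a)],[-np.sin(a),np.cos(a)]])
    p=st["tool_pos"];M=Ro.from_rotvec(st["orientation"]).as_matrix()
    print("stand xy mm",(R@(p[:2]-[.585,.157])*1000).round(1),"tip z",round((p[2]-.186)*1000,1),"t",st["t"],"F",st["force"].round(1),"open",round(st["opening"]*1000,1))
    print("tool y yaw",np.degrees(np.arctan2(M[1,1],M[0,1])).round(2),"z",M[:,2].round(3))
E
python3 -c "
from h import *
from plant import robot
stand(robot.read_state())
c=robot.read_camera('top');cv2.imwrite('pics/a.png',c['color'][100:300,150:450,::-1])
im=robot.read_camera('wrist');cv2.imwrite('pics/w.png',im['color'][:,:,::-1])
"
```

```text
stand xy mm [71.7 -1. ] tip z 218.1 t 2.5 F [ 0.7  0.3 -0.6] open 0.4
tool y yaw -11.5 z [-0.001 -0.    -1.   ]
```

View pics/w.png

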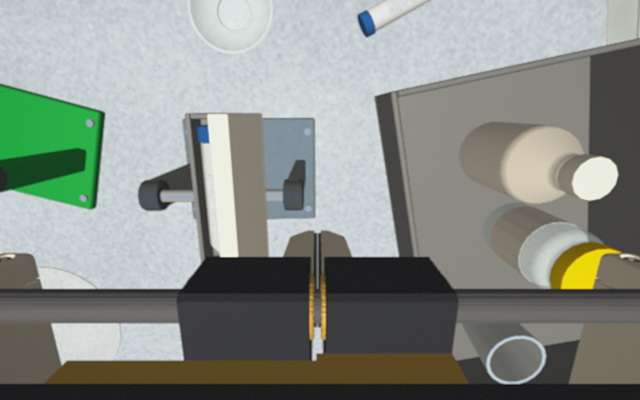

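The wrist view shows the fingertips at about (318,235), over the lid's outer side and clear of the upright lid at (232,185). I'll go down and push the lid over.

{"name": "drive_tool", "arguments": {
  "moves": [0,0,0,27,0,0,0,0,0,0,26,0,0,0,0,0,-12,0,0,0,0,0,0,-12,0,0,0,0,0,0,-6,-2,0,0,0,0,0,-6,-2,0,0,0]
}}

```text
t: 3.2
tool_pos: [0.6183, 0.1509, 0.3559]
orientation: [2.432, 1.988, 0.001]
force: [2.7, -0.7, -0.9]
opening: 0.0004
gripper_force: 1.1
```

{"name": "drive_tool", "arguments": {
  "moves": [0,0,-5,1,0,0,0,0,0,-5,2,0,0,0,0,0,-4,2,0,0,0,0,0,-4,3,0,0,0,0,0,-4,4,0,0,0,0,0,-3,3,0,0,0,0,0,0,0,0,0,0]
}}

```text
t: 3.9
tool_pos: [0.5938, 0.1559, 0.3418]
orientation: [-2.432, -1.988, -0.002]
force: [-1.7, 0.4, 5.9]
opening: 0.0003
gripper_force: 2.3
```

```bash
python3 -c "
from h import *
from plant import robot
stand(robot.read_state())
c=robot.read_camera('side');s=c['color'][100:240,240:400,::-1]
w=robot.read_camera('wrist')['color'][:,:,::-1]
cv2.imwrite('pics/b.png',np.hstack([cv2.resize(s,(400,350)),cv2.resize(w,(400,350))]))
"
```

```text
stand xy mm [8.9 0.7] tip z 155.8 t 3.9 F [-1.7  0.4  5.9] open 0.3
tool y yaw -11.47 z [ 0.001  0.001 -1.   ]
```

View pics/b.png

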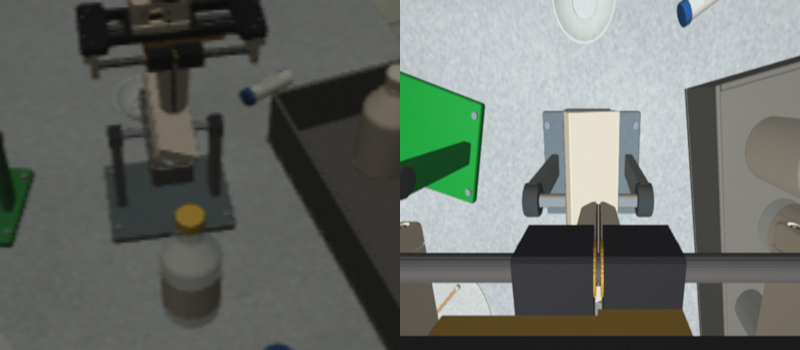

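The lid is nearly shut, with the fingers on its middle. I'll press it fully closed.

{"name": "drive_tool", "arguments": {
  "moves": [0,0,-4,3,0,0,0,0,0,-4,3,0,0,0,0,0,-4,3,0,0,0,0,0,0,2,0,0,0,0,0,0,2,0,0,0,0,0,0,0,0,0,0]
}}

```text
t: 4.6
tool_pos: [0.5826, 0.158, 0.332]
orientation: [2.431, 1.987, 0.005]
force: [-9.4, -2.5, 27.0]
opening: 0.0002
gripper_force: 13.7
```

```bash
python3 -c "
from h import *
from plant import robot
stand(robot.read_state())
"
```

```text
stand xy mm [-2.5  0.5] tip z 146.0 t 4.6 F [-9.4 -2.5 27. ] open 0.2
tool y yaw -11.48 z [ 0.003  0.    -1.   ]
```

{"name": "drive_tool", "arguments": {
  "moves": [0,0,2,-15,0,0,0,0,29,0,0,0,0,0,0,29,0,0,0,0,0,0,0,0,14,0,0,0,0,1,0,10,0,0,0,0,1,0,10,0,0,0,0,1,0,10,0,0,0]
}}

```text
t: 5.3
tool_pos: [0.5961, 0.2164, 0.2974]
orientation: [-2.433, -1.987, 0.003]
force: [-0.3, -0.7, 2.7]
opening: 0.0008
gripper_force: 1.1
```

```bash
python3 -c "
from h import *
from plant import robot
stand(robot.read_state())
"
```

```text
stand xy mm [-1.  60.4] tip z 111.4 t 5.3 F [-0.3 -0.7  2.7] open 0.8
tool y yaw -11.52 z [-0.001 -0.001 -1.   ]
```

{"name": "drive_tool", "arguments": {
  "moves": [0,-3,0,8,0,0,0,0,-5,0,10,0,0,0,0,-6,0,9,0,0,0,0,-6,0,7,0,0,0,0,0,0,0,0,0,0]
}}

```text
t: 5.8
tool_pos: [0.5929, 0.1989, 0.2663]
orientation: [-2.431, -1.987, -0.008]
force: [0.3, 12.6, 7.3]
opening: 0.0003
gripper_force: 7.4
```

```bash
python3 -c "
from h import *
from plant import robot
stand(robot.read_state())
c=robot.read_camera('side');s=c['color'][100:240,240:400,::-1]
w=robot.read_camera('wrist')['color'][:,:,::-1]
cv2.imwrite('pics/c.png',np.hstack([cv2.resize(s,(400,350)),cv2.resize(w,(400,350))]))
"
```

```text
stand xy mm [-0.6 42.6] tip z 80.3 t 5.8 F [ 0.3 12.6  7.3] open 0.3
tool y yaw -11.48 z [ 0.003  0.005 -1.   ]
```

View pics/c.png

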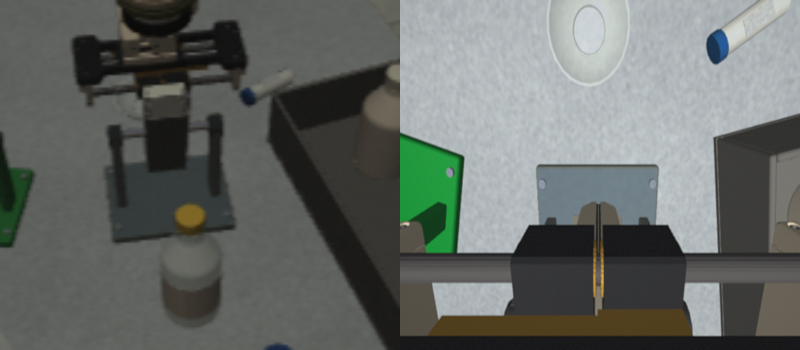

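The holder is tilted about 72° with the lid shut. The upper end is now touching the gripper, so I'll back off and go round to the bottle side.

{"name": "drive_tool", "arguments": {
  "moves": [0,20,0,0,0,0,0,0,5,0,-45,0,0,0,0,0,0,-45,0,0,0,0,0,0,-45,0,0,0,0,-40,0,-5,0,0,0,0,-40,0,0,0,0,0,0,-40,0,0,0,0,0,0,-40,0,0,0,0,0]
}}

```text
t: 6.7
tool_pos: [0.5648, 0.0633, 0.4039]
orientation: [2.433, 1.988, -0.002]
force: [0.9, -0.8, -0.2]
opening: 0.0006
gripper_force: 0.0
```

```bash
python3 -c "
from h import *
from plant import robot
stand(robot.read_state())
c=robot.read_camera('side');s=c['color'][100:240,240:400,::-1]
w=robot.read_camera('wrist')['color'][:,:,::-1]
cv2.imwrite('pics/d.png',np.hstack([cv2.resize(s,(400,350)),cv2.resize(w,(400,350))]))
"
```

```text
stand xy mm [ -1.  -95.9] tip z 217.9 t 6.7 F [ 0.9 -0.8 -0.2] open 0.6
tool y yaw -11.5 z [-0.001 -0.001 -1.   ]
```

View pics/d.png

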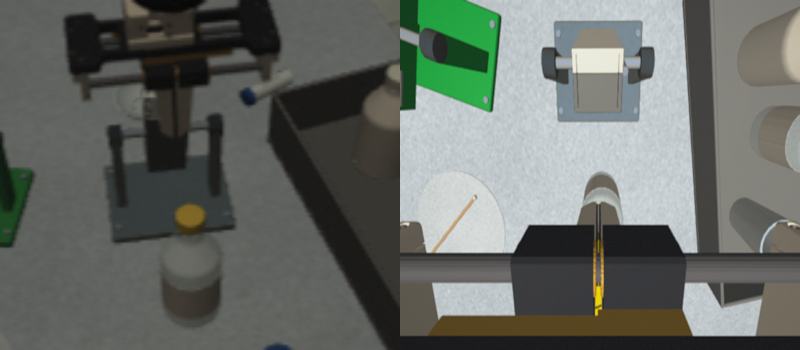

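The lid is closed, the holder stands near upright, and the bottle is clear behind the fingers. I'll push from the bottle side.

{"name": "drive_tool", "arguments": {
  "moves": [0,0,0,25,0,0,0,0,0,0,25,0,0,0,0,20,0,0,0,0,0,0,20,0,0,0,0,0,0,14,0,0,0,0,0,0,13,0,0,0,0,0,0,6,0,-3,0,0,0,0,6,0,-3,0,0,0]
}}

```text
t: 7.6
tool_pos: [0.5813, 0.143, 0.3603]
orientation: [-2.432, -1.988, 0.002]
force: [-0.8, -3.3, -2.0]
opening: 0.0001
gripper_force: 1.3
```

{"name": "drive_tool", "arguments": {
  "moves": [0,8,0,-3,0,0,0,0,8,0,-2,0,0,0,0,7,0,1,0,0,0,0,7,0,3,0,0,0,0,6,0,3,0,0,0,0,6,0,4,0,0,0,0,0,0,0,0,0,0]
}}

```text
t: 8.3
tool_pos: [0.5897, 0.1849, 0.3539]
orientation: [-2.431, -1.988, -0.0]
force: [-0.3, -0.0, -0.4]
opening: 0.0005
gripper_force: 0.1
```

```bash
python3 -c "
from h import *
from plant import robot
stand(robot.read_state())
"
```

```text
stand xy mm [-1.  28.3] tip z 167.9 t 8.3 F [-0.3 -0.  -0.4] open 0.5
tool y yaw -11.44 z [-0.001  0.001 -1.   ]
```

{"name": "drive_tool", "arguments": {
  "moves": [0,5,0,5,0,0,0,0,5,0,6,0,0,0,0,5,0,6,0,0,0,0,3,0,5,0,0,0,0,0,0,2,0,0,0,0,0,0,1,0,0,0,0,0,0,0,0,0,0]
}}

```text
t: 9.0
tool_pos: [0.5932, 0.2017, 0.3322]
orientation: [2.432, 1.988, 0.001]
force: [-11.4, -4.4, 19.7]
opening: 0.0006
gripper_force: 9.7
```

```bash
python3 -c "
from h import *
from plant import robot
stand(robot.read_state())
c=robot.read_camera('side');s=c['color'][100:240,240:400,::-1]
w=robot.read_camera('top')['color'][130:250,160:300,::-1]
cv2.imwrite('pics/e.png',np.hstack([cv2.resize(s,(400,350)),cv2.resize(w,(400,350))]))
"
```

```text
stand xy mm [-0.9 45.4] tip z 146.2 t 9.0 F [-11.4  -4.4  19.7] open 0.6
tool y yaw -11.48 z [ 0.001 -0.    -1.   ]
```

View pics/e.png

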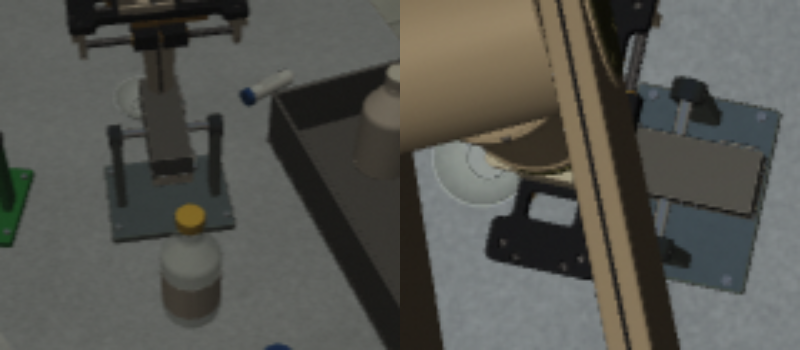

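The holder is at its stop, level, with the grey side up. I'll lift clear and check the lid.

{"name": "drive_tool", "arguments": {
  "moves": [0,0,0,-10,0,0,0,0,0,0,-40,0,0,0,0,0,0,-40,0,0,0,0,40,-40,-10,0,0,0,0,40,-40,0,0,0,0,0,40,-40,0,0,0,0,40,-40,0,0,0,0,0,0,0,0,0,0]
}}

```text
invalid input at $.moves: expected a multiple of 7 numbers
```

```bash
python3 -c "
from h import *
from plant import robot
stand(robot.read_state())
c=robot.read_camera('side');s=c['color'][110:210,260:374,::-1]
t=robot.read_camera('top');w=t['color'][130:250,160:300,::-1]
cv2.imwrite('pics/f.png',np.hstack([cv2.resize(s,(400,350),interpolation=2)*2,cv2.resize(w,(400,350))]))
X=cloud(t);z=X[...,2];a=np.radians(-11.55);R=np.array([[np.cos(a),np.sin(a)],[-np.sin(a),np.cos(a)]])
p=(X[...,:2]-[.585,.157])@R.T;m=(abs(p[...,0])<18)&(abs(p[...,1])<60)&(z>.1)&(z<.17)
print(m.sum(),np.linalg.lstsq(np.c_[p[m],np.ones(m.sum())],z[m],rcond=None)[0])
"
```

```text
stand xy mm [-0.9 45.4] tip z 146.2 t 9.1 F [-11.4  -4.1  18.6] open 0.3
tool y yaw -11.49 z [ 0.001  0.    -1.   ]
6798 [0.00368625 0.00520946 0.12936056]
```

View pics/f.png

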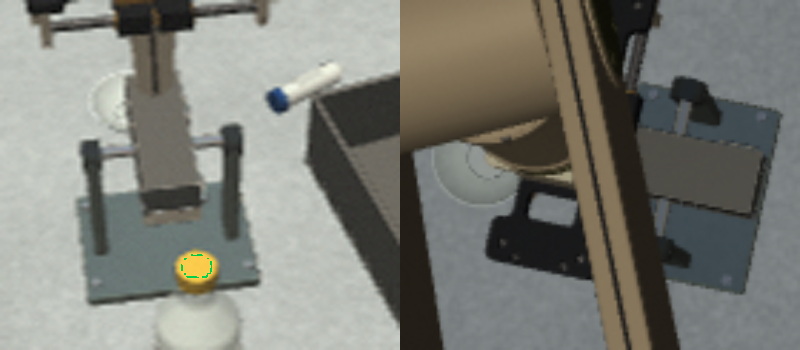

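{"name": "drive_tool", "arguments": {
  "moves": [0,0,0,-10,0,0,0,0,0,0,-40,0,0,0,0,0,0,-40,0,0,0,0,40,-40,-10,0,0,0,0,40,-40,0,0,0,0,0,40,-40,0,0,0,0,0,40,-40,0,0,0,0,0,0,0,0,0,0,0]
}}

```text
t: 10.0
tool_pos: [0.4797, 0.3726, 0.4281]
orientation: [-2.424, -1.994, -0.0]
force: [-0.7, -0.6, -0.7]
opening: 0.0004
gripper_force: 0.0
```

```bash
python3 -c "
from h import *
from plant import robot
stand(robot.read_state())
c=robot.read_camera('side');s=c['color'][110:210,260:374,::-1]
t=robot.read_camera('top');w=t['color'][130:250,160:340,::-1]
cv2.imwrite('pics/g.png',np.hstack([np.clip(cv2.resize(s,(400,350),interpolation=1)*1.8,0,255),cv2.resize(w,(400,267))[:350].copy() if 0 else cv2.resize(w,(400,350))]))
X=cloud(t);z=X[...,2];a=np.radians(-11.55);R=np.array([[np.cos(a),np.sin(a)],[-np.sin(a),np.cos(a)]])
p=(X[...,:2]-[.585,.157])@R.T;m=(abs(p[...,0])<18)&(abs(p[...,1])<60)&(z>.1)&(z<.17)&(t['depth']>0)
print(m.sum(),np.linalg.lstsq(np.c_[p[m],np.ones(m.sum())],z[m],rcond=None)[0])
"
```

```text
stand xy mm [-146.4  190.1] tip z 242.1 t 10.0 F [-0.7 -0.6 -0.7] open 0.4
tool y yaw -11.12 z [-0.002  0.002 -1.   ]
8094 [-0.01514913  0.00901503  0.13347537][ WARN:0@2.789] global loadsave.cpp:1063 imwrite_ Unsupported depth image for selected encoder is fallbacked to CV_8U.
```

View pics/g.png

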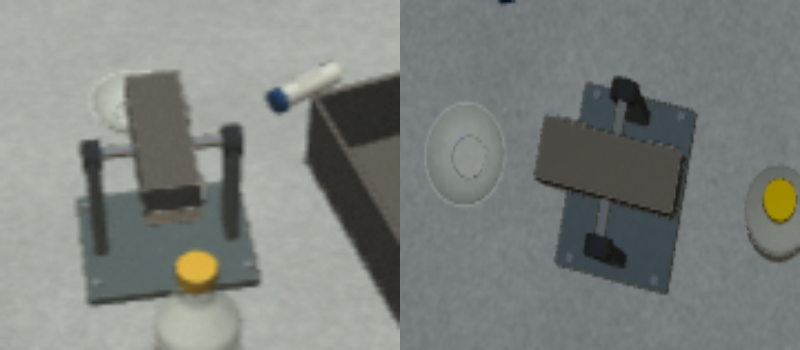

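The holder is level with the grey side up, and the dish and bottle haven't moved. My plane-fit limits were in the wrong units, so I'll redo the level check and measure the lid end from the side camera's depth.

```bash
python3 -c "
from h import *
from plant import robot
a=np.radians(-11.55);R=np.array([[np.cos(a),np.sin(a)],[-np.sin(a),np.cos(a)]])
t=robot.read_camera('top');s=robot.read_camera('side')
def st(c):
    X=cloud(c);return np.dstack([(X[...,:2]-[.585,.157])@R.T,X[...,2]])*1000
p=st(t);m=(abs(p[...,0])<18)&(abs(p[...,1])<60)&(p[...,2]>100)&(p[...,2]<170)
print(m.sum(),np.linalg.lstsq(np.c_[p[m][:,:2],np.ones(m.sum())],p[m][:,2],rcond=None)[0])
p=st(s);col=s['color'].astype(int)
A=R.T
def proj(x,y,z):
    w=np.r_[A@[x,y]+[585,157],z]/1000;k=s['mtx']@(s['R']@w+s['t']);return (k[:2]/k[2]).round(1)
for q in((-23,146),(23,146),(-23,119),(23,119),(-23,104),(23,104)):print(q,proj(q[0],-66,q[1]))
print('bottom if lid open .1', proj(23-46*np.cos(.1)+15*np.sin(.1)*1,-66,119-46*np.sin(.1)-15*np.cos(.1)))
g=col.sum(-1)//3
for v in range(158,180):print(v,g[v,294:324])
"
```

```text
997 [-4.23838721e-03 -5.26438037e-04  1.45820733e+02]
(-23, 146) [300.  163.9]
(23, 146) [316.8 162. ]
(-23, 119) [300.4 170.5]
(23, 119) [316.8 168.7]
(-23, 104) [300.6 174.1]
(23, 104) [316.9 172.2]
bottom if lid open .1 [301.3 175.1]
158 [94 93 94 93 69 45 50 53 52 52 51 53 52 52 53 53 51 53 53 53 51 55 79 96
 96 97 98 97 97 66]
159 [94 95 95 95 72 42 46 52 52 52 52 53 53 52 52 52 52 52 51 52 53 53 62 86
 97 96 95 96 96 66]
160 [93 95 96 95 75 43 45 51 53 52 52 52 52 52 52 52 52 52 52 52 52 52 55 69
 89 97 97 95 96 66]
161 [96 96 95 95 88 55 41 52 53 52 51 51 53 52 51 52 53 52 53 52 52 52 57 66
 85 98 98 95 85 54]
162 [92 95 96 96 95 63 43 53 53 53 52 53 53 52 52 51 51 52 52 54 53 56 66 67
 67 69 67 64 60 44]
163 [93 95 96 97 96 67 47 53 52 52 53 52 53 56 58 52 43 38 33 29 25 27 31 62
 68 58 58 57 56 43]
164 [94 93 85 79 76 57 50 48 40 33 29 26 28 28 28 29 28 26 26 26 25 25 25 56
 66 57 56 56 52 38]
165 [61 62 59 57 56 44 31 28 26 27 26 25 25 26 26 25 25 25 26 26 26 25 26 56
 60 53 55 56 52 38]
166 [55 54 56 55 56 47 31 25 26 26 26 25 26 25 26 25 25 25 25 25 26 25 26 57
 61 51 56 
[... 570 characters left out ...]
5
 57 57 56 55 51 38]
173 [54 56 54 55 55 56 54 54 54 56 56 56 55 56 54 50 50 46 50 48 50 56 57 56
 57 56 56 56 55 42]
174 [55 56 55 56 55 55 55 53 50 45 42 51 57 57 56 54 55 56 57 56 55 55 57 56
 56 57 56 55 56 42]
175 [54 55 56 56 55 56 55 55 56 55 56 57 58 56 56 57 57 57 56 57 56 56 57 56
 55 56 56 56 56 47]
176 [55 55 56 55 56 55 55 56 55 56 56 56 56 57 56 56 56 57 56 56 56 56 56 56
 56 56 56 56 56 48]
177 [56 55 55 57 55 56 57 56 56 56 55 56 57 56 56 57 58 56 56 56 56 55 56 55
 55 55 55 56 57 52]
178 [57 57 55 56 56 55 56 56 56 56 56 55 56 57 56 56 56 56 56 56 54 55 57 56
 54 55 55 56 56 55]
179 [55 55 55 56 56 56 57 56 56 56 56 56 56 56 56 56 57 57 56 56 55 57 56 57
 56 56 56 55 55 56]
```

The holder is level (height 145.8 mm, slope under 0.001 along its length), and the lid's bottom edge is at the pixel rows expected for a closed lid. I'll hand in.

```bash
python3 -c "
from plant import robot
print(robot.close_job())"
```

```text
the job is handed in; nothing more can be done
None
```

The lid is closed and the holder is turned half a turn, level on its stop with the lid underneath; the bottle and dish are still standing in place, the arm is clear, and the job was handed in at about 10 s, with no verdict returned.

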